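# Roll a specimen jar to the reading head and on to the clip with a tilting tray

## Task

Take the tilting tray with the arched floor by its handle and, only by tilting it, roll the specimen jar in front of the reading head and keep it resting between that head's two fins for a good 3 seconds so its label is read; then roll it on to the steel clip and keep it resting between the clip's two blocks for a good 3 seconds. Do not touch the jar or let it bang into the end stops, never let the tray drop, leave the other things alone, and finish while still holding the handle, with the jar at rest at the clip.

Things in the scene. Friction and masses are not known exactly. Their poses are not given: they have to be found in the camera images.
- stand: White foot plate 140 x 360 x 14 mm, fixed to the table, that carries the tray. Origin on the table under the plate's centre; its y axis lies along the tray (from the handle end, -y, to the far end, +y), its x axis across it, z up. The tray's hinge pin runs along the stand's x axis, 120 mm above the origin.
- tray (a joint): Tilt of the tray, rad: 0 level, positive = handle end (-y) up. Limits -0.15, +0.20; let go it sinks to -0.15, where it starts. Held level, the grip carries 1 to 4 N. The tray is a channel, inside 106 mm wide, 380 mm long; its floor is crowned: an arch of 1.6 m radius along y, highest at mid-length (24 mm above the pin when level), 11 mm lower at the ends; rails 28 mm above the crown.
- tray_mid (a point): Point in mid-channel, 33 mm above the floor's crown (the height of the jar's axis there), 57 mm above the pin when level. Turns with the tray: its y axis points along the channel to the far end, x across it, z up from the floor.
- grip (a point): Where to pinch the handle from above, fingers closing across it (along x): on the axis of the round grey bar, 16 mm diameter, that sticks out 125 mm from the tray's -y end, along the tray. The point lies 285 mm from the hinge pin along the tray's -y and 16 mm above the pin when level, with 45 mm of bar on either side. Axes turn with the tray like tray_mid's.
- handle: The handle bar with its bracket, fixed to the tray. Origin at the bar's root on the tray's end, 208 mm from the pin; axes like tray_mid's.
- jar: Sealed amber jar with label and white cap, 66 mm diameter, 100 mm long, 0.3 kg nominal, lying across the tray. Origin at its centre; x along its axis, y and z turn as it rolls. At y (m) from tray_mid it accelerates to +y by about 6.5 m/s2 x (tilt + y/1.6), less rolling resistance worth 0.015 rad: it rests where tilt = -y/1.6 within 0.015 and rolls off else. Starts against the handle-end stop.
- reader_mark (a point): Place for the jar's centre at the reading head: mid-channel, at tray_mid's height; axes like tray_mid's. The head is a white block, 46 mm along the tray, 42 mm across, 94 mm high, outside the tray's +x rail; its two black fins over the channel, 30 mm apart inside, bound the reading zone (15 mm either side along y). It sits 30 to 105 mm from tray_mid towards the far end and does not shift.
- clip_mark (a point): Place for the jar's centre at the clip: mid-channel, at tray_mid's height; axes like tray_mid's. The clip is a low steel saddle, 46 mm along the tray, on the -x rail; its two small upright blocks, 30 mm apart inside, bound the resting zone (15 mm either side of this point along y). It sits 30 to 105 mm from tray_mid towards the handle end and does not shift.
- stop_handle_end: Black rubber stop, 106 x 12 x 56 mm, across the channel's handle end; its face is 190 mm from tray_mid, so the jar's centre cannot pass y = -157 mm. Origin in the middle of its underside.
- stop_far_end: The same rubber stop across the far end; the jar's centre cannot pass y = +157 mm.
- bottle: Bystander: upright amber bottle, 54 mm diameter, 85 mm high, origin under its centre.
- rack: Bystander: green tube rack 85 x 140 x 45 mm, origin under its centre.
- cassette: Bystander: flat white test cassette 70 x 22 x 6 mm, origin under its centre.
- carton: Bystander: cardboard carton 90 x 140 x 60 mm, origin under its centre.

How it is judged (in metres and radians):
On the way, in this order (a step that is already met when the one before it is completed fails the run):
1. the jar rests between the reading head's fins for 3 s, the tray held by its handle (y of jar in the frame of reader_mark between -0.015 and 0.015 m and z of jar in the frame of reader_mark between -0.01 and 0.01 m and linear speed of jar below 0.05 m/s and contact force between the fingers and handle above 0.5 N), for 3 s.
2. then the jar rests between the clip's blocks for 3 s, the tray held by its handle (y of jar in the frame of clip_mark between -0.015 and 0.015 m and z of jar in the frame of clip_mark between -0.01 and 0.01 m and linear speed of jar below 0.05 m/s and contact force between the fingers and handle above 0.5 N), for 3 s.
At the end, for the whole second after the job is handed in: The jar rests in the tray with its centre within 15 mm of the clip's mark along the tray, slower than 0.05 m/s, while the fingers hold the handle and the tray is off its rest (tilt above -0.1 rad) (all of step 2 and value of joint tray above -0.1 rad); the arm keeps its last pose, push and grip.
It fails at once if the robot touches the jar (contact force between any of the fingers, the arm and jar above 0.5 N).
It fails at once if the jar leaves the tray (height (world z) of jar below 0.09 m or distance between jar and tray_mid above 0.19 m).
It fails at once if the jar bangs into an end stop ((y of jar in the frame of tray_mid above 0.145 m and linear speed of jar above 0.13 m/s) or (y of jar in the frame of tray_mid below -0.145 m and linear speed of jar above 0.13 m/s)).
It fails at once if the tray is dropped or slammed (velocity of joint tray below -0.6 rad/s or velocity of joint tray above 0.6 rad/s).
It fails at once if another thing is disturbed (distance of any of bottle, rack, cassette, carton from where it was at the start of the episode above 0.03 m).
It also fails if it takes over 51 s, if anything falls off the work surface, if the arm or the gripper's body presses on something with over 40 N, if the wrist force passes 120 N, or if a joint passes its speed limit or range.

## Robot

A 7-joint arm with a two-finger parallel gripper is mounted at the origin on the work surface. World frame = base frame: x ahead of the robot, y to its left, z up, the work surface at z = 0. Lengths are in m, angles in degrees, forces in N, time in s.
With the tool pointing down it reaches from about 0.4 to 0.875 m from the base axis. Payload 6.5 kg.
Tool frame: the origin (TCP) lies midway between the tips of the shut fingers; the grasp point (between the pads) lies 19 mm behind it; z points along the fingers, y is the line along which they close (so a half turn about z gives the same grasp; the last joint's range is limited). The gripper opens to 88 mm and grips with 3 to 60 N. Pads are 18 mm wide; open, the fingers measure 123 mm over their backs; the gripper's body (75 mm by 187 mm) begins 45 mm behind the grasp point.
Start: joints at [69.316, 30.733, -0.252, 88.115, 0.149, 61.152, -4.079], TCP at [0.189, -0.622, 0.239] pointing down, gripper open.
Joint ranges: [-154.64, 154.64], [-21.42, 123.67], [-72.66, 72.17], [13.99, 137.28], [-74.86, 254.86], [10.95, 109.41], [-158.01, 158.01]. Speed limits (degrees/s): [136.94, 136.94, 180, 180, 180, 180, 180].

## Interface

Orientations are given as a 3x3 rotation matrix whose columns are the frame's x, y, z axes.
In Python, from station import r gives the robot as it stands.
- The arm moves only by the tool send_rows, never from a script. Its argument "commands" is a list that holds one entry, the list of rows, each a list of 4 numbers: the shift along the world's x, y, z in mm, then the turn about the world's z in degrees. In form: [[[tx, ty, tz, spin], ...]]. A call has 1 to 20 rows; each row is the pose to reach, as a shift and turn from the pose commanded when the call began; what a row does not reach only later rows make up. A row lasts 1/10 s, in which the tool goes at most 50 mm and 8.59 degrees, less where a joint would pass 70% of its speed; a pose out of reach is approached as far as the arm can. A call with a gripper value outside its range is refused whole. "fingers" is the opening, from 0 (shut) to 1 (fully open), set as the call begins (left out, the last holds). The fingers move at their own pace and stop on an object; "force" is the grip in N (left out, the last holds). Time passes only in rows, so rows that repeat a pose let the fingers close. It gives the time, the measured TCP pose, the force, the opening and the grip force at its end, in the units of the state.
- r.read_state(): the state, without advancing time (a new reading comes with each control period).
- r.snapshot(name): name is "scene" or "top" or "wrist"; returns the picture (384x512x3 uint8, red, green, blue); there is no depth.
- r.camera_model(name): a dict with "camera_matrix" (3x3 intrinsics, pixels), "position" and "orientation" of the camera in the world. Camera axes: x right, y down, z forward; pixel columns grow to the right and rows downward; lengths in m; the calibration is good to about 2 mm. A picture is of the moment at which its call begins: read the wrist's pose just before it. camera_model takes no time and is no camera call; for the wrist camera it gives the pose at the moment of the call.
- r.finish_job(): hands the job in; it is judged then, once.
The state is a dict: "t": time; "q": joint angles; "joint_vel": joint speeds; "joint_torque": joint torques, N m; "eef_pos": TCP position; "tcp_rot": TCP orientation; "ft_force": force on the tool from outside, world axes, zero at the start; "wrist_torque": the same for the moment, N m; "width": finger opening in m; "finger_force": force on a finger pad.
Only numpy, scipy, OpenCV 4.12 (cv2) and the standard library are available. Lean on these libraries where they do the work, as an engineer would, in place of code of your own. Each camera call takes 0.05 s, during which the arm holds its last target. There are 200 camera calls.

## Working session

There is one attempt and no reset: what is moved stays moved. The work goes in short steps, Python scripts to look and compute and a tool call to move; the robot and the scene stay as the last step left them, time stands still between calls to the robot, and variables do not carry over. Pictures are saved under pics/ and viewed, at most 10 in all, crops included, and the job is handed in when it is done.

Besides the shell and the picture viewer there is one more tool, called after "Emit:" as a command line: name --argument value ..., lists and objects as JSON in quotes. send_rows: Moves the arm, as the interface text tells. Its arguments: {"type":"object","properties":{"commands":{"type":"array","items":{"type":"array","items":{"type":"array","items":{"type":"number"}}}},"fingers":{"type":"number"},"force":{"type":"number"}},"required":["commands"]}

```bash
mkdir -p pics; python3 - <<'E'
from station import r
import cv2,json
s=r.read_state();print(s['t'],s['eef_pos'],s['tcp_rot'],s['width'])
for n in ("scene","top"):
    m=r.camera_model(n);print(n,m)
    im=r.snapshot(n);cv2.imwrite(f"pics/{n}0.png",cv2.resize(im[:,:,::-1],(800,600),interpolation=cv2.INTER_CUBIC))
E
```

```text
0.0 [ 0.18865128 -0.62140576  0.2378741 ] [[ 9.56845229e-01  2.90597400e-01 -5.98201265e-04]
 [ 2.90597990e-01 -9.56843987e-01  1.54686191e-03]
 [-1.22871234e-04 -1.65394352e-03 -9.99998625e-01]] 0.08792246939524116
scene {'camera_matrix': array([[414.2429617 ,   0.        , 253.37913046],
       [  0.        , 414.2429617 , 188.01103104],
       [  0.        ,   0.        ,   1.        ]]), 'position': array([0.94591987, 0.89562325, 0.79763375]), 'orientation': array([[-0.87051781,  0.2911491 , -0.39677569],
       [ 0.49191263,  0.49042733, -0.71937681],
       [-0.01485627, -0.8214093 , -0.57014565]])}
top {'camera_matrix': array([[480.11335985,   0.        , 256.6802018 ],
       [  0.        , 480.11335985, 189.55522721],
       [  0.        ,   0.        ,   1.        ]]), 'position': array([0.384974  , 0.02082398, 1.44017948]), 'orientation': array([[-0.01535749, -0.99829029,  0.05639725],
       [-0.99978796,  0.01455777, -0.01456364],
       [ 0.01371772, -0.05660895, -0.99830218]])}
```

View pics/scene0.png

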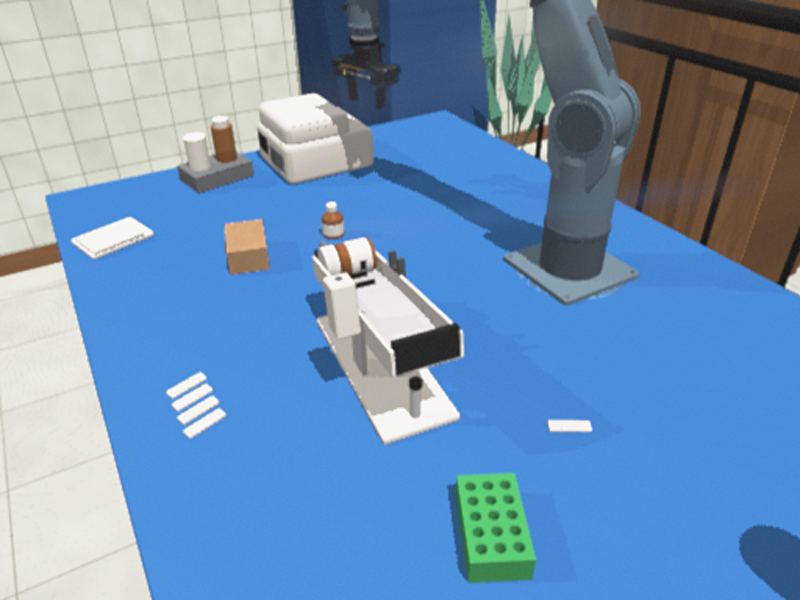

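View pics/top0.png

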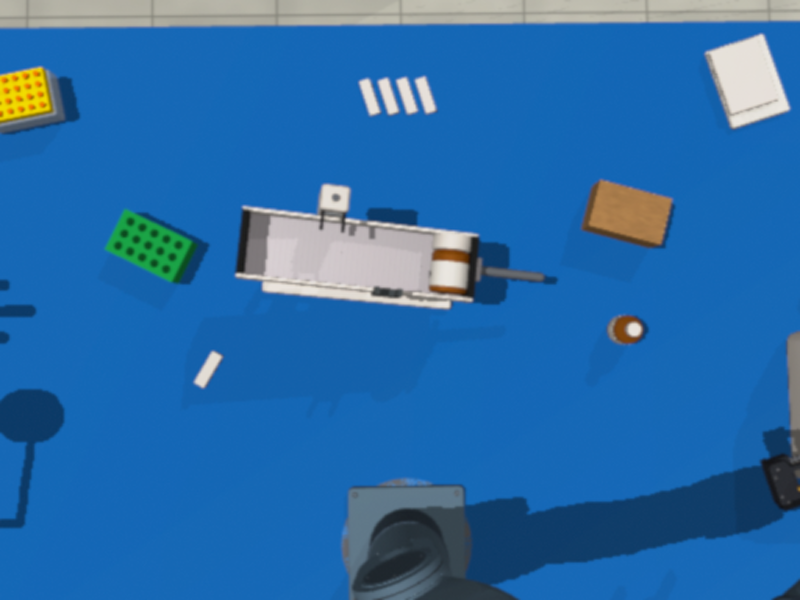

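The top view shows the tray along columns 240–475 with the handle at (480–545, 270–278). The jar is at (452, 262), the head at (335, 200) and the clip at (387, 292). I'll enlarge both views.

```bash
python3 - <<'E'
import cv2
from station import r
a=r.snapshot("top")[:,:,::-1][110:205,150:360]; b=r.snapshot("scene")[:,:,::-1][145:290,195:305]
cv2.imwrite("pics/a.png",cv2.resize(a,None,fx=3.8,fy=3.8,interpolation=cv2.INTER_CUBIC))
cv2.imwrite("pics/b.png",cv2.resize(b,None,fx=4,fy=4,interpolation=cv2.INTER_CUBIC))
E
```

```text
(no output)
```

View pics/a.png

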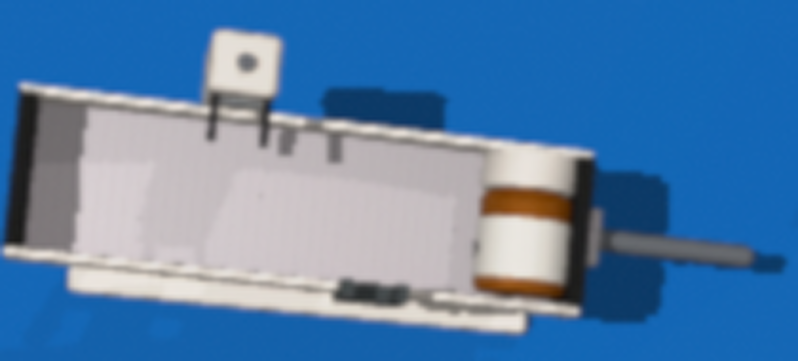

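View pics/b.png

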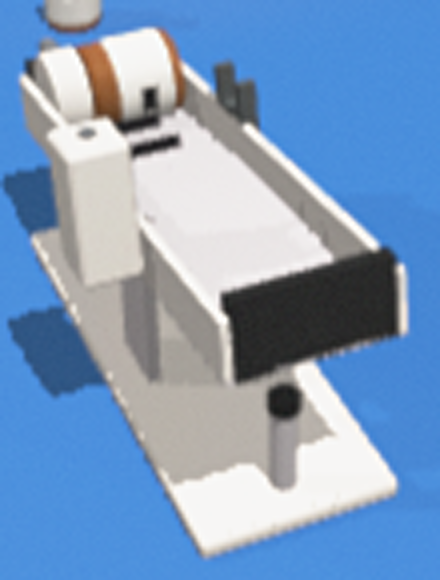

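The crops show these features:
- Bar tip at (753, 257) and root at (605, 241).
- Fins at (211, 138) and (263, 145).
- Clip blocks at about (352, 290) and (397, 295).
- Plate corners (68, 290) and (526, 330).

Next I'll fit all of it together.

```bash
cat > geo.py <<'E'
import numpy as np
from station import r
from scipy.optimize import least_squares
T=r.camera_model("top");S=r.camera_model("scene")
def proj(m,P):
    c=m["camera_matrix"]@(m["orientation"].T@(np.array(P)-m["position"]));return c[:2]/c[2]
def tw(p,P,tilt):
    x,y,z=P;c,s=np.cos(tilt),np.sin(tilt)   # tilt>0: -y end up
    return stand(p,[x,y*c+z*s,.12-y*s+z*c])
def stand(p,P):
    c,s=np.cos(p[2]),np.sin(p[2]);return np.array([p[0]+c*P[0]-s*P[1],p[1]+s*P[0]+c*P[1],P[2]])
E
python3 - <<'E'
from geo import *
ta=lambda x,y:((x+.5)/3.8-.5+150,(y+.5)/3.8-.5+110)
sb=lambda x,y:((x+.5)/4-.5+195,(y+.5)/4-.5+145)
# p: x,y,yaw, w,L, yh,xf,zf, yc,xc,zc, xh,zh, hf, hb
tilt=-.15
def obs(p):
    w,L,yh,xf,zf,yc,xc,zc,xh,zh,hf,hb=p[3:]
    t=lambda *P:tw(p,P,tilt);g=lambda *P:stand(p,P)
    return [("tip",T,ta(753,257),t(0,-.333,.016)),("root",T,ta(605,241),t(0,-.208,.016)),
    ("r1",T,ta(20,88),t(w,L,.052)),("r2",T,ta(5,250),t(-w,L,.052)),("r3",T,ta(593,153),t(w,-L,.052)),("r4",T,ta(580,315),t(-w,-L,.052)),
    ("p1",T,ta(68,289),g(-.07,.18,.008)),("p2",T,ta(526,330),g(-.07,-.18,.008)),
    ("p3",S,sb(397,490),g(-.07,.18,.010)),("p4",S,sb(207,550),g(.07,.18,.010)),("p5",S,sb(32,235),g(.07,-.18,.01)),
    ("f1",T,ta(211,138),t(xf,yh+hf,zf)),("f2",T,ta(263,145),t(xf,yh-hf,zf)),("f1s",S,sb(180,140),t(xf,yh+hf,zf)),("f2s",S,sb(160,121),t(xf,yh-hf,zf)),
    ("hd",T,ta(246,62),t(xh,yh,zh)),("hds",S,sb(90,133),t(xh,yh,zh)),
    ("c1",T,ta(352,290),t(xc,yc+hb,zc)),("c2",T,ta(397,295),t(xc,yc-hb,zc)),
    ("c1s",S,sb(249,86),t(xc,yc+hb,zc)),("c2s",S,sb(223,68),t(xc,yc-hb,zc))]
f=lambda p:np.concatenate([proj(m,P)-uv for _,m,uv,P in obs(p)])
p0=[.55,.03,-.05,.057,.205,.06,.03,.09,-.06,-.06,.09,.08,.1,.0165,.019]
s=least_squares(f,p0,x_scale=.01,loss="soft_l1")
p=s.x;print(np.round(p,4))
for (n,*_),e in zip(obs(p),f(p).reshape(-1,2)):print(n,np.round(e,2),end="; ")
print("\nstand yaw deg",np.degrees(p[2]))
for a in (-.15,-.1,-.05,0,.05,.1,.2):print(a,"grip",np.round(tw(p,[0,-.285,.016],a)*1000,1))
u=tw(p,[0,-.157,.055],-.15);print("jar",proj(T,u),"clip tilt",-p[8]/1.6,"head",-p[5]/1.6)
q=r.read_state();print(q['t'],np.degrees(np.arctan2(q['tcp_rot'][1][1],q['tcp_rot'][0][1])))
E
```

```text
[ 0.5297  0.0785 -0.1105  0.0569  0.2021  0.056   0.0287  0.1017 -0.0498
 -0.0597  0.0777  0.0804  0.1129  0.0173  0.0166]
tip [-2.41 -0.14]; root [-6.07 -0.71]; r1 [ 0.51 -0.46]; r2 [-0.27  0.45]; r3 [0.27 0.49]; r4 [-0.05 -0.64]; p1 [0.15 0.45]; p2 [-0.27  1.19]; p3 [ 0.33 -2.12]; p4 [-1.55 -0.79]; p5 [-0.53 -0.26]; f1 [-0.15  0.46]; f2 [-0.22  0.22]; f1s [-0.44  0.15]; f2s [-0.32 -0.2 ]; hd [-0.17  0.42]; hds [-0.46 -0.03]; c1 [-0.36  0.02]; c2 [0.33 0.03]; c1s [-1.03 -0.23]; c2s [0.91 0.23]; 
stand yaw deg -6.332132348551191
-0.15 grip [ 498.3 -203.9   93.2]
-0.1 grip [ 498.2 -204.9  107.5]
-0.05 grip [ 498.2 -205.2  121.7]
0 grip [ 498.3 -204.7  136. ]
0.05 grip [ 498.4 -203.6  150.2]
0.1 grip [ 498.6 -201.7  164.4]
0.2 grip [ 499.2 -195.9  192.3]
jar [288.20780991 169.17170508] clip tilt 0.031130302308138222 head -0.03497981748306945
0.2 -73.10495646281092
```

Emit:
send_rows --commands '[[[26,35,0,6],[52,70,0,11],[77,104,-3,17],[103,139,-6,22],[129,174,-10,28],[155,209,-15,33],[181,244,-20,39],[206,278,-25,45],[232,313,-30,50],[258,348,-35,56],[284,383,-40,61],[300,405,-45,65],[309.5,417.5,-50,66.8],[309.5,417.5,-50,66.8],[309.5,417.5,-50,66.8],[309.5,417.5,-50,66.8]]]' --fingers 1

```text
t: 1.8
eef_pos: [0.4973, -0.2066, 0.1888]
tcp_rot: [[0.114, 0.994, -0.001], [0.994, -0.114, -0.001], [-0.001, -0.0, -1.0]]
ft_force: [0.1, 0.1, 0.9]
width: 0.0884
finger_force: 0.0
```

```bash
python3 - <<'E'
from station import r
import numpy as np,cv2
s=r.read_state();print(s['t'],s['eef_pos'],s['tcp_rot'][:,1],s['ft_force'])
m=r.camera_model("wrist");im=r.snapshot("wrist")
from geo import *
for P in ([.4983,-.2039,.0932],):print(proj(m,P),m["position"])
p=[.5297,.0785,-.1105]
print([proj(m,tw(p,[0,y,.016],-.15)).round(1) for y in(-.24,-.285,-.333)])
cv2.imwrite("pics/w.png",im[:,:,::-1])
E
```

```text
1.8 [ 0.4973264  -0.20662116  0.18881116] [ 9.93504465e-01 -1.13792244e-01 -4.49934495e-04] [0.08083203 0.05799048 0.8837505 ]
[256.60631309 192.83054672] [ 0.50605314 -0.13029705  0.33465429]
[array([256.6, 132.8]), array([256.7, 192.9]), array([256.8, 247.5])]
```

View pics/w.png

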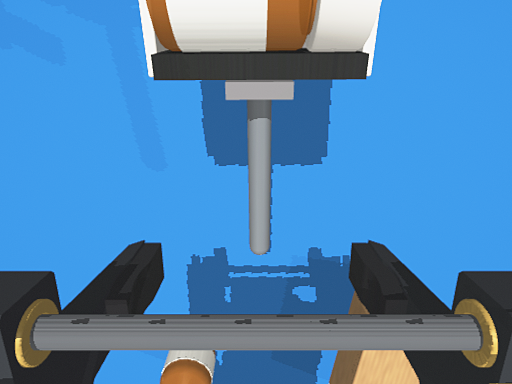

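The wrist view shows the bar running from (259, 98) to (259, 252), about 2 mm towards +x of the prediction, so it lines up. Next I descend.

Emit:
send_rows --commands '[[[2,1,-20,0],[2,1,-45,0],[2,1,-70,0],[2,1,-90,0],[2,1,-105,0],[2,1,-114,0],[2,1,-114,0],[2,1,-114,0]]]'

```text
t: 2.65
eef_pos: [0.5008, -0.2038, 0.0753]
tcp_rot: [[0.11, 0.994, 0.001], [0.994, -0.11, -0.0], [-0.0, 0.001, -1.0]]
ft_force: [-0.5, -0.3, -0.5]
width: 0.0885
finger_force: 0.0
```

Emit:
send_rows --commands '[[[0,0,0,0],[0,0,0,0],[0,0,0,0],[0,0,0,0],[0,0,0,0],[0,0,0,0],[0,0,0,0],[0,0,0,0],[0,0,0,0],[0,0,0,0]]]' --fingers 0 --force 30

```text
t: 3.65
eef_pos: [0.4999, -0.2034, 0.0746]
tcp_rot: [[0.11, 0.994, -0.001], [0.994, -0.11, 0.0], [0.0, -0.001, -1.0]]
ft_force: [-0.5, 0.5, 0.6]
width: 0.0141
finger_force: 30.0
```

Emit:
send_rows --commands '[[[0,0,2,0],[0,0,5,0],[0,-0.5,9,0],[0,-0.5,13,0],[0,-1,17,0],[0,-1,21,0],[0,-1,25,0],[0,-1,29,0],[0,-1,33,0],[0,-1,37,0],[0,-1,41,0],[0,-0.5,45,0],[0,-0.5,49,0],[0,0,53,0],[0,0,56,0],[0,0.5,59,0],[0,1,61,0],[0,1,63,0],[0,1,64,0],[0,1,64,0]]]'

```text
t: 5.65
eef_pos: [0.5001, -0.2023, 0.1389]
tcp_rot: [[0.11, 0.994, -0.001], [0.994, -0.11, 0.0], [-0.0, -0.001, -1.0]]
ft_force: [-4.9, -0.9, -3.4]
width: 0.0143
finger_force: 30.0
```

```bash
cat > trk.py <<'E'
from geo import *
import cv2,sys
from scipy.optimize import brentq
p=[.5297,.0785,-.1105]; YH,YC=.056,-.050
def tilt_of(z): return brentq(lambda a:.12+.285*np.sin(a)+.016*np.cos(a)-(z+.0186),-.3,.3)
def jar(im,a):
    hsv=cv2.cvtColor(im,cv2.COLOR_RGB2HSV)
    m=cv2.inRange(hsv,(5,120,50),(20,255,255))
    box=[proj(T,tw(p,[x,y,.05],a)) for x,y in((.04,-.19),(.04,.19),(-.04,.19),(-.04,-.19))]
    k=np.zeros(m.shape,np.uint8);cv2.fillPoly(k,[np.int32(np.round(box))],255)
    v,u=np.nonzero(m&k)
    if len(u)<10:return np.nan,len(u)
    c=np.array([u.mean(),v.mean()]);ys=np.linspace(-.17,.17,681)
    # direction along the tray in pixels, lateral position removed by band's own x
    f=lambda x,y:proj(T,tw(p,[x,y,.057-y*y/3.2+.018],a))
    Q=np.array([f(.0,y) for y in ys]);d=Q[-1]-Q[0];d/=np.linalg.norm(d)
    return np.interp((c-Q[0])@d,(Q-Q[0])@d,ys),len(u)
def look(n=3):
    out=[]
    for i in range(n):
        s=r.read_state();a=tilt_of(s['eef_pos'][2]);im=r.snapshot("top");y,k=jar(im,a);out.append((s['t'],a,y))
        print("t %.2f tilt %.4f y %.1f mm exc %.4f n %d z %.1f F %.1f"%(s['t'],a,y*1e3,a+y/1.6,k,s['eef_pos'][2]*1e3,s['finger_force']))
    if n>1:o=np.array(out);print("v mm/s",np.polyfit(o[:,0],o[:,2],1)[0]*1e3)
    return im
E
python3 - <<'E'
from trk import *
im=look(2);cv2.imwrite("pics/c.png",cv2.resize(im[110:205,150:360,::-1],None,fx=3.8,fy=3.8,interpolation=cv2.INTER_CUBIC))
E
```

```text
t 5.65 tilt 0.0756 y -157.4 mm exc -0.0228 n 173 z 138.9 F 30.0
t 5.70 tilt 0.0754 y -157.4 mm exc -0.0229 n 173 z 138.8 F 30.0
v mm/s 0.18990858802508143
```

View pics/c.png

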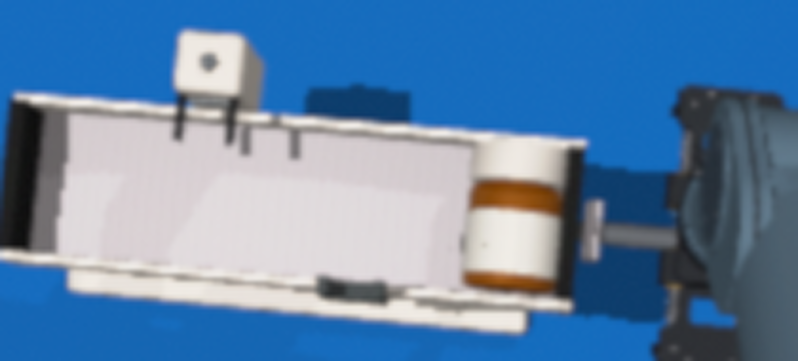

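```bash
cat > plan.py <<'E'
from trk import *
MU=.015
def zof(a):return .12+.285*np.sin(a)+.016*np.cos(a)-.0186
def plan(y,v,a,yT,n,vmax=.09,rate=.014,mu=MU,kp=1.2,a_act=None):
    """rows: dz mm per 0.1 s from commanded tilt a; simulated with lag 0.08 s"""
    cmd=a;act=a if a_act is None else a_act;z0=zof(a);rows=[];log=[]
    for i in range(n):
        yp=y+v*.1   # look ahead for lag
        vd=np.clip(kp*(yT-yp),-vmax,vmax);acc=np.clip(3*(vd-v),-.12,.12)
        far=abs(yT-y)>.006
        want=-yp/1.6+acc/6.5+(mu*np.sign(yT-y) if abs(v)<.004 and far else mu*np.sign(v) if abs(v)>=.004 else 0)
        if abs(v)<.004 and far: want+=.006*np.sign(yT-y)
        new=cmd+np.clip(want-cmd,-rate,rate)
        for j in range(20):
            act+=(cmd+(new-cmd)*(j+1)/20-act)*.005/.08
            e=act+y/1.6
            f=-mu*np.sign(v) if abs(v)>1e-4 else -np.clip(e,-mu,mu)
            dv=6.5*(e+f)*.005
            v=0. if v*(v+dv)<0 else v+dv
            y+=v*.005
            if y<-.157:y,v=-.157,max(v,0)
        cmd=new;rows.append(round((zof(cmd)-z0)*1e3,1));log.append((round(y*1e3),round(v*1e3),round(cmd,3)))
    print(rows);print(log)
E
python3 - <<'E'
from plan import *
a=.0755
for h in(1,-1):print("fin",[(x+.5-.5) for x in (proj(T,tw(p,[.0287,.056+h*.0173,.1017],a))-[150,110])*3.8])
print("clip",(proj(T,tw(p,[-.0597,-.0498,.0777],a))-[150,110])*3.8)
for mu in(.015,.01,.02):plan(-.157,0,.0755,.056,16 if mu!=.015 else 50,mu=mu)
E
```

```text
fin [np.float64(176.54800498373038), np.float64(138.36374526899843)]
fin [np.float64(227.18205072298707), np.float64(142.73492084257825)]
clip [348.11597843 287.63087439]
[np.float64(4.0), np.float64(7.9), np.float64(11.8), np.float64(15.8), np.float64(17.5), np.float64(15.5), np.float64(15.0), np.float64(14.2), np.float64(13.1), np.float64(10.1), np.float64(6.9), np.float64(3.9), np.float64(1.1), np.float64(-1.2), np.float64(-3.3), np.float64(-5.2), np.float64(-7.0), np.float64(-8.7), np.float64(-10.4), np.float64(-12.1), np.float64(-13.8), np.float64(-16.0), np.float64(-19.3), np.float64(-22.4), np.float64(-24.7), np.float64(-26.2), np.float64(-27.5), np.float64(-28.6), np.float64(-29.4), np.float64(-29.5), np.float64(-29.2), np.float64(-28.8), np.float64(-28.3), np.float64(-27.9), np.float64(-27.5), np.float64(-27.2), np.float64(-27.0), np.float64(-31.0), np.float64(-30.9), np.float64(-30.8), np.float64(-30.8), np.float64(-30.8), np.float64(-30.8), np.float64(-30.8), np.float64(-30.8), np.float64(-30.8), np.float64(-30.8), np.float64(-30.9), np.float64(-30.9), np.float64(-30.9)]
[
[... 2340 characters left out ...]
p.float64(18.9), np.float64(17.0), np.float64(16.6), np.float64(15.9), np.float64(15.0), np.float64(12.8), np.float64(9.7), np.float64(6.6), np.float64(3.7), np.float64(1.2), np.float64(-1.0), np.float64(-3.0)]
[(-157, 0, np.float64(0.09)), (-157, 0, np.float64(0.104)), (-157, 0, np.float64(0.118)), (-157, 0, np.float64(0.132)), (-157, 7, np.float64(0.143)), (-155, 19, np.float64(0.136)), (-153, 32, np.float64(0.134)), (-149, 45, np.float64(0.132)), (-144, 58, np.float64(0.129)), (-137, 72, np.float64(0.121)), (-129, 83, np.float64(0.11)), (-121, 92, np.float64(0.099)), (-111, 98, np.float64(0.089)), (-101, 101, np.float64(0.08)), (-91, 102, np.float64(0.072)), (-81, 102, np.float64(0.065))]
```

Emit:
send_rows --commands '[[[0,0,4,0],[0,0,8,0],[0,0,12,0],[0,0,15.5,0],[0,0,16.5,0],[0,0,15.5,0],[0,0,14.5,0]]]'

```text
t: 6.45
eef_pos: [0.5003, -0.2003, 0.1534]
tcp_rot: [[0.108, 0.994, -0.001], [0.994, -0.108, 0.002], [0.002, -0.001, -1.0]]
ft_force: [-4.8, 4.4, -4.0]
width: 0.0142
finger_force: 30.2
```

```bash
python3 - <<'E'
from plan import *
look(2)
E
```

```text
t 6.45 tilt 0.1270 y -144.5 mm exc 0.0366 n 157 z 153.4 F 30.2
t 6.50 tilt 0.1264 y -141.7 mm exc 0.0379 n 158 z 153.2 F 30.2
v mm/s 56.21246291726206
```

```bash
python3 - <<'E'
from plan import *
plan(-.139,.064,.1264,.056,12,mu=.013,vmax=.085)
E
```

```text
[np.float64(-3.9), np.float64(-7.9), np.float64(-11.8), np.float64(-15.8), np.float64(-19.0), np.float64(-20.9), np.float64(-22.5), np.float64(-23.8), np.float64(-25.1), np.float64(-26.4), np.float64(-27.8), np.float64(-29.3)]
[(-132, 81, np.float64(0.112)), (-123, 95, np.float64(0.098)), (-113, 104, np.float64(0.084)), (-102, 109, np.float64(0.07)), (-91, 109, np.float64(0.059)), (-81, 106, np.float64(0.052)), (-70, 103, np.float64(0.047)), (-60, 99, np.float64(0.042)), (-50, 97, np.float64(0.038)), (-41, 95, np.float64(0.033)), (-31, 94, np.float64(0.028)), (-22, 93, np.float64(0.023))]
```

Emit:
send_rows --commands '[[[0,0,-4.5,0],[0,0,-9,0],[0,0,-13,0],[0,0,-17,0],[0,0,-20,0]]]'

```text
t: 7.05
eef_pos: [0.5001, -0.2029, 0.1335]
tcp_rot: [[0.11, 0.994, -0.001], [0.994, -0.11, -0.001], [-0.001, -0.0, -1.0]]
ft_force: [-5.7, -2.6, -1.7]
width: 0.0142
finger_force: 29.9
```

```bash
python3 - <<'E'
from plan import *
look(2)
E
```

```text
t 7.05 tilt 0.0565 y -86.7 mm exc 0.0024 n 172 z 133.5 F 29.9
t 7.10 tilt 0.0553 y -81.8 mm exc 0.0042 n 174 z 133.1 F 30.0
v mm/s 97.10403038575689
```

```bash
python3 - <<'E'
from plan import *
plan(-.077,.1,.055,.056,24,mu=.013,vmax=.085)
E
```

```text
[np.float64(-2.0), np.float64(-3.3), np.float64(-4.7), np.float64(-6.2), np.float64(-7.8), np.float64(-9.4), np.float64(-11.7), np.float64(-14.9), np.float64(-17.7), np.float64(-20.1), np.float64(-21.5), np.float64(-22.7), np.float64(-23.5), np.float64(-23.7), np.float64(-23.6), np.float64(-23.3), np.float64(-23.0), np.float64(-22.6), np.float64(-22.3), np.float64(-22.1), np.float64(-21.9), np.float64(-21.8), np.float64(-25.5), np.float64(-25.2)]
[(-67, 97, np.float64(0.048)), (-58, 95, np.float64(0.043)), (-48, 94, np.float64(0.038)), (-39, 93, np.float64(0.033)), (-29, 93, np.float64(0.027)), (-20, 93, np.float64(0.022)), (-11, 93, np.float64(0.014)), (-2, 92, np.float64(0.003)), (7, 88, np.float64(-0.007)), (16, 81, np.float64(-0.016)), (23, 72, np.float64(-0.02)), (30, 62, np.float64(-0.025)), (36, 52, np.float64(-0.028)), (41, 42, np.float64(-0.028)), (44, 33, np.float64(-0.028)), (47, 25, np.float64(-0.027)), (49, 18, np.float64(-0.026)), (51, 13, np.float64(-0.024)), (52, 9, np.float64(-0.023)), (53, 7, np.float64(-0.023)), (53, 5, np.float64(-0.022)), (54, 4, np.float64(-0.022)), (54, 2, np.float64(-0.034)), (54, 0, np.float64(-0.033))]
```

Emit:
send_rows --commands '[[[0,0,-2,0],[0,0,-3.5,0],[0,0,-5,0],[0,0,-6.5,0],[0,0,-8,0]]]'

```text
t: 7.65
eef_pos: [0.4999, -0.2037, 0.1257]
tcp_rot: [[0.111, 0.994, -0.001], [0.994, -0.111, -0.001], [-0.002, -0.0, -1.0]]
ft_force: [-5.1, -3.5, 0.1]
width: 0.0143
finger_force: 29.7
```

```bash
python3 - <<'E'
from plan import *
look(2)
E
```

```text
t 7.65 tilt 0.0292 y -45.8 mm exc 0.0006 n 171 z 125.7 F 29.7
t 7.70 tilt 0.0286 y -43.4 mm exc 0.0015 n 166 z 125.5 F 29.8
v mm/s 49.42825468327901
```

```bash
python3 - <<'E'
from plan import *
plan(-.041,.046,.0285,.056,24,mu=.0155,vmax=.07)
E
```

```text
[np.float64(4.0), np.float64(6.0), np.float64(5.1), np.float64(3.2), np.float64(0.9), np.float64(-1.4), np.float64(-3.5), np.float64(-6.7), np.float64(-9.5), np.float64(-11.9), np.float64(-13.5), np.float64(-14.6), np.float64(-15.1), np.float64(-15.3), np.float64(-15.2), np.float64(-14.9), np.float64(-14.6), np.float64(-14.2), np.float64(-14.0), np.float64(-13.8), np.float64(-13.6), np.float64(-13.6), np.float64(-17.6), np.float64(-17.7)]
[(-37, 40, np.float64(0.042)), (-33, 42, np.float64(0.05)), (-28, 49, np.float64(0.046)), (-23, 58, np.float64(0.04)), (-17, 66, np.float64(0.032)), (-10, 72, np.float64(0.024)), (-2, 76, np.float64(0.016)), (6, 78, np.float64(0.005)), (13, 76, np.float64(-0.005)), (21, 71, np.float64(-0.013)), (27, 64, np.float64(-0.019)), (33, 55, np.float64(-0.023)), (38, 46, np.float64(-0.025)), (42, 37, np.float64(-0.025)), (46, 28, np.float64(-0.025)), (48, 21, np.float64(-0.024)), (50, 16, np.float64(-0.023)), (51, 11, np.float64(-0.021)), (52, 8, np.float64(-0.021)), (53, 6, np.float64(-0.02)), (53, 4, np.float64(-0.019)), (54, 4, np.float64(-0.019)), (54, 1, np.float64(-0.033)), (54, 0, np.float64(-0.033))]
```

Emit:
send_rows --commands '[[[0,0,4,0],[0,0,5.5,0],[0,0,4.5,0],[0,0,3,0],[0,0,1,0]]]'

```text
t: 8.25
eef_pos: [0.5, -0.2036, 0.1268]
tcp_rot: [[0.111, 0.994, -0.0], [0.994, -0.111, -0.001], [-0.001, -0.0, -1.0]]
ft_force: [-6.2, -3.2, -1.1]
width: 0.0144
finger_force: 29.7
```

```bash
python3 - <<'E'
from plan import *
look(2)
E
```

```text
t 8.25 tilt 0.0331 y -22.0 mm exc 0.0193 n 171 z 126.8 F 29.7
t 8.30 tilt 0.0321 y -19.3 mm exc 0.0200 n 169 z 126.5 F 29.7
v mm/s 55.001775425757515
```

```bash
python3 - <<'E'
from plan import *
plan(-.0165,.056,.032,.056,22,mu=.0155,vmax=.07)
E
```

```text
[np.float64(-0.9), np.float64(-2.7), np.float64(-5.3), np.float64(-8.4), np.float64(-11.1), np.float64(-13.3), np.float64(-14.8), np.float64(-15.7), np.float64(-16.2), np.float64(-16.2), np.float64(-16.1), np.float64(-15.8), np.float64(-15.5), np.float64(-15.2), np.float64(-14.9), np.float64(-14.7), np.float64(-14.6), np.float64(-18.6), np.float64(-18.7), np.float64(-18.4), np.float64(-18.4), np.float64(-18.4)]
[(-11, 61, np.float64(0.029)), (-4, 66, np.float64(0.023)), (3, 71, np.float64(0.013)), (10, 72, np.float64(0.003)), (17, 71, np.float64(-0.007)), (24, 66, np.float64(-0.015)), (30, 59, np.float64(-0.02)), (36, 51, np.float64(-0.023)), (40, 42, np.float64(-0.025)), (44, 33, np.float64(-0.025)), (47, 26, np.float64(-0.024)), (49, 19, np.float64(-0.023)), (51, 14, np.float64(-0.022)), (52, 10, np.float64(-0.021)), (53, 7, np.float64(-0.02)), (53, 5, np.float64(-0.02)), (54, 4, np.float64(-0.019)), (54, 1, np.float64(-0.033)), (54, 0, np.float64(-0.033)), (54, 0, np.float64(-0.033)), (54, 0, np.float64(-0.033)), (54, 0, np.float64(-0.033))]
```

Emit:
send_rows --commands '[[[0,0,-1,0],[0,0,-3,0],[0,0,-5.5,0],[0,0,-8.5,0],[0,0,-11,0],[0,0,-13,0]]]'

```text
t: 8.95
eef_pos: [0.4999, -0.2044, 0.1138]
tcp_rot: [[0.112, 0.994, -0.001], [0.994, -0.112, -0.002], [-0.002, -0.0, -1.0]]
ft_force: [-6.4, -5.2, -0.3]
width: 0.0142
finger_force: 29.6
```

```bash
python3 - <<'E'
from plan import *
look(2)
E
```

```text
t 8.95 tilt -0.0126 y 26.0 mm exc 0.0036 n 170 z 113.8 F 29.6
t 9.00 tilt -0.0134 y 28.6 mm exc 0.0045 n 171 z 113.6 F 29.6
v mm/s 52.097087749652424
```

```bash
python3 - <<'E'
from plan import *
plan(.0313,.053,-.0135,.056,18,mu=.0155,vmax=.07)
E
```

```text
[np.float64(-2.2), np.float64(-2.8), np.float64(-3.1), np.float64(-3.1), np.float64(-2.9), np.float64(-2.7), np.float64(-2.4), np.float64(-2.1), np.float64(-1.9), np.float64(-1.7), np.float64(-5.7), np.float64(-5.7), np.float64(-5.6), np.float64(-5.6), np.float64(-5.6), np.float64(-5.6), np.float64(-5.6), np.float64(-5.6)]
[(36, 47, np.float64(-0.021)), (41, 40, np.float64(-0.023)), (44, 33, np.float64(-0.025)), (47, 26, np.float64(-0.024)), (49, 19, np.float64(-0.024)), (51, 14, np.float64(-0.023)), (52, 10, np.float64(-0.022)), (53, 7, np.float64(-0.021)), (54, 5, np.float64(-0.02)), (54, 4, np.float64(-0.02)), (54, 1, np.float64(-0.034)), (54, 0, np.float64(-0.034)), (54, 0, np.float64(-0.033)), (54, 0, np.float64(-0.033)), (54, 0, np.float64(-0.033)), (54, 0, np.float64(-0.033)), (54, 0, np.float64(-0.033)), (54, 0, np.float64(-0.033))]
```

Emit:
send_rows --commands '[[[0,0,-2.2,0],[0,0,-2.8,0],[0,0,-3.1,0],[0,0,-3.2,0]]]'

```text
t: 9.45
eef_pos: [0.4999, -0.2045, 0.1107]
tcp_rot: [[0.112, 0.994, -0.001], [0.994, -0.112, -0.002], [-0.002, -0.0, -1.0]]
ft_force: [-6.1, -5.6, -0.0]
width: 0.0144
finger_force: 29.7
```

```bash
python3 - <<'E'
from plan import *
look(2)
E
```

```text
t 9.45 tilt -0.0235 y 44.5 mm exc 0.0043 n 178 z 110.7 F 29.7
t 9.50 tilt -0.0235 y 45.0 mm exc 0.0046 n 176 z 110.7 F 29.7
v mm/s 10.845621809377308
```

```bash
python3 - <<'E'
from plan import *
for mu in (.014,.0165,.019):plan(.0455,.008,-.0235,.058,12,mu=mu,vmax=.07)
E
```

```text
[np.float64(3.2), np.float64(5.5), np.float64(3.6), np.float64(2.7), np.float64(1.8), np.float64(1.0), np.float64(0.5), np.float64(0.1), np.float64(-0.1), np.float64(-0.1), np.float64(-0.1), np.float64(-0.0)]
[(46, 4, np.float64(-0.012)), (46, 4, np.float64(-0.004)), (47, 8, np.float64(-0.011)), (48, 12, np.float64(-0.014)), (49, 14, np.float64(-0.017)), (51, 14, np.float64(-0.02)), (52, 13, np.float64(-0.022)), (53, 12, np.float64(-0.023)), (54, 10, np.float64(-0.024)), (55, 8, np.float64(-0.024)), (56, 6, np.float64(-0.024)), (57, 5, np.float64(-0.024))]
[np.float64(4.0), np.float64(6.5), np.float64(6.4), np.float64(3.7), np.float64(2.3), np.float64(1.3), np.float64(0.6), np.float64(0.3), np.float64(0.2), np.float64(0.2), np.float64(0.4), np.float64(0.6)]
[(46, 2, np.float64(-0.01)), (46, 2, np.float64(-0.001)), (47, 7, np.float64(-0.001)), (48, 13, np.float64(-0.011)), (49, 16, np.float64(-0.015)), (51, 17, np.float64(-0.019)), (53, 16, np.float64(-0.021)), (54, 13, np.float64(-0.022)), (55, 11, np.float64(-0.023)), (56, 8, np.float64(-0.023)), (57, 6, np.float64(-0.022)), (57, 4, np.float64(-0.022))]
[np.float64(4.0), np.float64(7.5), np.float64(7.5), np.float64(4.9), np.float64(3.5), np.float64(2.4), np.float64(1.6), np.float64(1.2), np.float64(1.0), np.float64(1.0), np.float64(1.1), np.float64(1.2)]
[(46, 1, np.float64(-0.01)), (46, 0, np.float64(0.003)), (46, 5, np.float64(0.003)), (47, 12, np.float64(-0.006)), (48, 16, np.float64(-0.011)), (50, 17, np.float64(-0.015)), (52, 16, np.float64(-0.018)), (53, 14, np.float64(-0.019)), (55, 12, np.float64(-0.02)), (56, 9, np.float64(-0.02)), (56, 7, np.float64(-0.02)), (57, 4, np.float64(-0.019))]
```

Emit:
send_rows --commands '[[[0,0,4,0],[0,0,6,0],[0,0,5.5,0],[0,0,3.5,0],[0,0,1.5,0],[0,0,-0.5,0]]]'

```text
t: 10.15
eef_pos: [0.4999, -0.2045, 0.1102]
tcp_rot: [[0.112, 0.994, -0.001], [0.994, -0.112, -0.002], [-0.002, -0.0, -1.0]]
ft_force: [-6.4, -4.9, 0.6]
width: 0.0146
finger_force: 29.7
```

```bash
python3 - <<'E'
from plan import *
look(2)
E
```

```text
t 10.15 tilt -0.0252 y 60.7 mm exc 0.0128 n 170 z 110.2 F 29.7
t 10.20 tilt -0.0260 y 61.8 mm exc 0.0126 n 166 z 110.0 F 29.8
v mm/s 21.18255580568967
```

Emit:
send_rows --commands '[[[0,0,-5,0],[0,0,-6.5,0],[0,0,-5.5,0],[0,0,-4.5,0]]]'

```text
t: 10.65
eef_pos: [0.4999, -0.2046, 0.1057]
tcp_rot: [[0.112, 0.994, -0.001], [0.994, -0.112, -0.002], [-0.002, -0.0, -1.0]]
ft_force: [-6.8, -5.0, -0.3]
width: 0.0148
finger_force: 29.9
```

```bash
python3 - <<'E'
from plan import *
im=look(2);cv2.imwrite("pics/d.png",cv2.resize(im[110:205,150:360,::-1],None,fx=3.8,fy=3.8,interpolation=cv2.INTER_CUBIC))
E
```

```text
t 10.65 tilt -0.0411 y 71.8 mm exc 0.0038 n 164 z 105.7 F 29.9
t 10.70 tilt -0.0405 y 71.8 mm exc 0.0044 n 164 z 105.8 F 29.8
v mm/s -0.8139732983867888
```

View pics/d.png

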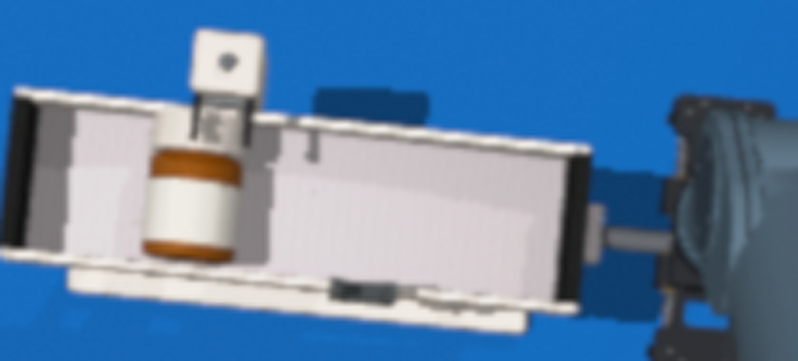

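The jar is at rest at about (195, 205), left of the fin centre at (222, 120), roughly 16 mm past it. I'll nudge it back gently.

```bash
python3 - <<'E'
from plan import *
for mu in (.013,.016,.019):plan(.0718,0,-.0407,.055,16,mu=mu,vmax=.025)
E
```

```text
[np.float64(-4.0), np.float64(-8.0), np.float64(-9.3), np.float64(-6.8), np.float64(-5.3), np.float64(-3.9), np.float64(-2.8), np.float64(-2.0), np.float64(-1.4), np.float64(-1.2), np.float64(-1.1), np.float64(-1.2), np.float64(-1.3), np.float64(-1.5), np.float64(-1.6), np.float64(1.9)]
[(72, 0, np.float64(-0.055)), (72, 0, np.float64(-0.069)), (72, -4, np.float64(-0.073)), (71, -12, np.float64(-0.065)), (69, -17, np.float64(-0.059)), (67, -20, np.float64(-0.054)), (65, -21, np.float64(-0.05)), (63, -20, np.float64(-0.048)), (61, -18, np.float64(-0.046)), (60, -15, np.float64(-0.045)), (59, -12, np.float64(-0.045)), (58, -9, np.float64(-0.045)), (57, -6, np.float64(-0.045)), (56, -4, np.float64(-0.046)), (56, -3, np.float64(-0.046)), (56, 0, np.float64(-0.034))]
[np.float64(-4.0), np.float64(-8.0), np.float64(-10.1), np.float64(-9.7), np.float64(-6.5), np.float64(-4.7), np.float64(-3.3), np.float64(-2.4), np.float64(-1.9), np.float64(-1.7), np.float64(-1.7), np.float64(-1.8), np.float64(-2.1), np.float64(-2.3), np.float64(1.7), np.float64(1.6)]
[(72, 0, np.float64(-0.055)), (72, 0, n
[... 517 characters left out ...]
7), np.float64(-7.7), np.float64(-6.0), np.float64(-4.5), np.float64(-3.5), np.float64(-2.9), np.float64(-2.7), np.float64(-2.6), np.float64(-2.7), np.float64(-2.9), np.float64(-3.1), np.float64(-3.3), np.float64(0.7)]
[(72, 0, np.float64(-0.055)), (72, 0, np.float64(-0.069)), (72, -1, np.float64(-0.079)), (71, -8, np.float64(-0.078)), (70, -16, np.float64(-0.068)), (68, -21, np.float64(-0.062)), (66, -23, np.float64(-0.057)), (64, -22, np.float64(-0.053)), (62, -19, np.float64(-0.051)), (60, -16, np.float64(-0.05)), (58, -12, np.float64(-0.05)), (57, -9, np.float64(-0.05)), (57, -6, np.float64(-0.051)), (56, -4, np.float64(-0.052)), (56, -2, np.float64(-0.052)), (56, 0, np.float64(-0.038))]
```

Emit:
send_rows --commands '[[[0,0,-4,0],[0,0,-8,0],[0,0,-10,0],[0,0,-8.5,0],[0,0,-6,0]]]'

```text
t: 11.25
eef_pos: [0.4999, -0.2044, 0.0995]
tcp_rot: [[0.111, 0.994, -0.001], [0.994, -0.111, -0.002], [-0.002, -0.0, -1.0]]
ft_force: [-5.8, -4.6, -1.3]
width: 0.0142
finger_force: 29.8
```

```bash
python3 - <<'E'
from plan import *
look(3)
E
```

```text
t 11.25 tilt -0.0626 y 65.4 mm exc -0.0217 n 171 z 99.5 F 29.8
t 11.30 tilt -0.0613 y 63.4 mm exc -0.0217 n 170 z 99.9 F 29.8
t 11.35 tilt -0.0616 y 61.4 mm exc -0.0233 n 174 z 99.8 F 29.8
v mm/s -40.729139150822014
```

Emit:
send_rows --commands '[[[0,0,6,0],[0,0,9,0],[0,0,9,0],[0,0,8,0]]]'

```text
t: 11.8
eef_pos: [0.4999, -0.2043, 0.1078]
tcp_rot: [[0.111, 0.994, -0.0], [0.994, -0.111, -0.002], [-0.002, -0.0, -1.0]]
ft_force: [-6.1, -4.8, -0.8]
width: 0.0145
finger_force: 29.6
```

```bash
python3 - <<'E'
from plan import *
look(3)
E
```

```text
t 11.80 tilt -0.0338 y 40.7 mm exc -0.0084 n 165 z 107.8 F 29.6
t 11.85 tilt -0.0344 y 40.1 mm exc -0.0094 n 167 z 107.6 F 29.6
t 11.90 tilt -0.0344 y 38.9 mm exc -0.0101 n 162 z 107.6 F 29.7
v mm/s -17.97691607944051
```

```bash
cat > fit.py <<'E'
from plan import *
# time of start of rows, rows
calls=[(5.75,[4,8,12,15.5,16.5,15.5,14.5]),(6.55,[-4.5,-9,-13,-17,-20]),(7.15,[-2,-3.5,-5,-6.5,-8]),(7.75,[4,5.5,4.5,3,1]),(8.35,[-1,-3,-5.5,-8.5,-11,-13]),(9.05,[-2.2,-2.8,-3.1,-3.2]),(9.55,[4,6,5.5,3.5,1.5,-.5]),(10.25,[-5,-6.5,-5.5,-4.5]),(10.75,[-4,-8,-10,-8.5,-6]),(11.4,[6,9,9,8])]
tt=[5.65];zz=[138.8];z=138.8
for t0,rows in calls:
    tt.append(t0);zz.append(z)
    for i,d in enumerate(rows):tt.append(t0+.1*(i+1));zz.append(z+d)
    z+=rows[-1]
ob=np.array([(6.45,-144.5),(6.5,-141.7),(7.05,-86.7),(7.1,-81.8),(7.65,-45.8),(7.7,-43.4),(8.25,-22),(8.3,-19.3),(8.95,26),(9,28.6),(9.45,44.5),(9.5,45),(10.15,60.7),(10.2,61.8),(10.65,71.8),(10.7,71.8),(11.25,65.4),(11.3,63.4),(11.35,61.4),(11.8,40.7),(11.85,40.1),(11.9,38.9)])
dt=.005;N=int((11.95-5.75)/dt)
tg=5.75+dt*np.arange(N)
zc=np.interp(tg,tt,zz);tilt=np.array([tilt_of(q/1e3) for q in zc])
K=[5.75,6.5,7.1,7.7,8.3,9.0,9.5,10.2,10.7,11.35,12]
def sim(t0,t1,y,v,P):
    mu,g,b,lag=P;o=[]
    i0=int(round((t0-5.75)/dt));i1=min(N,int(round((t1-5.75)/dt))+1)
    L=int(round(lag/dt))
    for i in range(i0,i1):
        o.append((tg[i],y,v));e=tilt[max(i-L,0)]+b+y/1.6
        f=-mu*np.sign(v) if abs(v)>1e-5 else -np.clip(e,-mu,mu)
        dv=g*(e+f)*dt;v=0. if v*(v+dv)<0 else v+dv
        y=max(y+v*dt,-.157)
    return np.array(o)
def res(q,full=False):
    P=q[:4];R=[];V=[]
    ys=q[4:13];vs=q[13:22]
    y,v=-.157,0
    for k in range(10):
        o=sim(K[k],K[k+1],y,v,P)
        for t,yo in ob:
            if K[k]<t<=K[k+1]+.001:R.append((np.interp(t,o[:,0],o[:,1])*1e3-yo)/.7)
        if k<9:
            R+=[(o[-1,1]-ys[k])*1e3/.7,(o[-1,2]-vs[k])*1e3/2];y,v=ys[k],vs[k]
    R+=[(P[0]-.015)/.003,(P[1]-6.5)/.3,P[2]/.004,(P[3]-.04)/.03]
    return (np.array(R),o) if full else np.array(R)
if __name__=="__main__":
    yi=[np.interp(t,ob[:,0],ob[:,1])/1e3 for t in K[1:10]];vi=[.06,.1,.05,.055,.052,.015,.03,0,-.041]
    best=None
    for lag in (.0,.03,.06,.1,.15):
        g=lambda q:res(np.r_[q[:3],lag,q[3:]])
        s=least_squares(g,np.r_[.015,6.5,0,yi,vi],x_scale=np.r_[.002,.3,.003,[.002]*9,[.01]*9],diff_step=1e-3)
        R,o=res(np.r_[s.x[:3],lag,s.x[3:]],True);print(lag,s.cost.round(1),s.x[:3].round(4),"v",(s.x[12:]*1e3).round(0),"end",o[-1].round(4))
E
timeout 500 python3 fit.py
```

```text
0.0 19.9 [1.4100e-02 7.5638e+00 8.0000e-04] v [ 69.  89.  39.  58.  57.  15.  36.   0. -44.] end [11.94    0.0374 -0.027 ]
0.03 51.9 [1.4900e-02 8.0822e+00 9.0000e-04] v [ 65.  92.  41.  56.  59.  16.  36.  -0. -43.] end [11.94    0.0375 -0.0257]
0.06 111.7 [1.5700e-02 8.5545e+00 1.0000e-03] v [ 61.  97.  44.  55.  63.  18.  36.  -0. -41.] end [11.94    0.0375 -0.0248]
0.1 235.2 [1.6700e-02 9.0676e+00 1.1000e-03] v [ 55. 102.  48.  53.  67.  21.  35.  -0. -39.] end [11.94    0.0374 -0.0247]
0.15 451.4 [1.790e-02 9.389e+00 8.000e-04] v [ 47. 107.  53.  50.  71.  25.  32.  -0. -35.] end [11.94    0.0371 -0.0272]
```

```bash
cat > p2.py <<'E'
from trk import *
from plan import zof
def roll(y,v,a,rows,mu=.014,g=7.5,b=.0008):
    z0=zof(a);prev=0;o=[]
    for d in rows:
        for j in range(20):
            e=tilt_of(z0+(prev+(d-prev)*(j+1)/20)/1e3) +b+y/1.6 if j%4==0 else e
            f=-mu*np.sign(v) if abs(v)>1e-5 else -np.clip(e,-mu,mu)
            dv=g*(e+f)*.005;v=0. if v*(v+dv)<0 else v+dv
            y+=v*.005
        prev=d;o.append((round(y*1e3,1),round(v*1e3),round(e,4)))
    return o,y,v,e
def opt(y,v,a,yT,n,vmax=45,hold=4,maxd=5.):
    def f(q):
        rows=np.r_[q,[ (zof(-yT/1.6)-zof(a))*1e3]*hold];R=[]
        for mu in(.012,.014,.016):
            o,ye,ve,e=roll(y,v,a,rows,mu);o=np.array(o)
            R+=[(ye-yT)*1e3/3,ve*1e3/8,*(np.maximum(abs(o[:,1])-vmax,0)/5)]
        d=np.diff(np.r_[0,rows]);dd=np.diff(d)
        return np.r_[R,dd/12,np.maximum(abs(d)-maxd,0)*3]
    end=(zof(-yT/1.6)-zof(a))*1e3
    s=np.sign(yT-y)
    best=min((least_squares(f,np.linspace(0,end,n)+k*s*np.sin(np.linspace(.3,6,n)),diff_step=1e-2,x_scale=3,max_nfev=25) for k in(2,5,8)),key=lambda r:r.cost)
    rows=[float(x) for x in np.round(np.r_[best.x,[end]*hold]*2)/2]
    print("cost",round(best.cost,2),rows)
    for mu in(.012,.014,.016):print(mu,*[(float(a),float(b)) for a,b,_ in roll(y,v,a,rows,mu)[0]])
E
timeout 400 python3 - <<'E'
from p2 import *
opt(.0375,-.026,-.0344,.056,9)
E
```

```text
cost 2.85 [5.0, 10.0, 15.0, 11.5, 7.5, 6.5, 2.0, -3.0, -4.5, -0.0, -0.0, -0.0, -0.0]
0.012 (35.2, -19.0) (34.1, 0.0) (34.7, 14.0) (37.1, 31.0) (40.8, 41.0) (45.1, 45.0) (49.7, 45.0) (53.6, 34.0) (56.1, 16.0) (56.8, 1.0) (56.8, 0.0) (56.8, 0.0) (56.8, 0.0)
0.014 (35.2, -18.0) (34.4, 0.0) (35.0, 13.0) (37.3, 30.0) (40.7, 38.0) (44.6, 40.0) (48.6, 38.0) (51.8, 25.0) (53.3, 4.0) (53.3, 0.0) (53.3, 0.0) (53.3, 0.0) (53.3, 0.0)
0.016 (35.3, -16.0) (34.7, 1.0) (35.3, 12.0) (37.3, 27.0) (40.4, 33.0) (43.8, 34.0) (47.1, 30.0) (49.4, 15.0) (49.8, 0.0) (49.8, 0.0) (49.8, 0.0) (49.8, 0.0) (49.8, 0.0)
```

Do the first five rows, then re-measure.

Emit:
send_rows --commands '[[[0,0,5,0],[0,0,10,0],[0,0,14.5,0],[0,0,11.5,0],[0,0,7.5,0]]]'

```text
t: 12.45
eef_pos: [0.4999, -0.204, 0.1153]
tcp_rot: [[0.111, 0.994, -0.0], [0.994, -0.111, -0.002], [-0.002, -0.0, -1.0]]
ft_force: [-6.4, -4.3, -0.7]
width: 0.0144
finger_force: 29.6
```

```bash
python3 - <<'E'
from plan import *
look(2)
E
```

```text
t 12.45 tilt -0.0075 y 42.0 mm exc 0.0188 n 168 z 115.3 F 29.6
t 12.50 tilt -0.0096 y 43.9 mm exc 0.0179 n 168 z 114.7 F 29.6
v mm/s 38.22959080249717
```

```bash
timeout 400 python3 - <<'E'
from p2 import *
opt(.046,.041,-.0095,.056,4,hold=3)
E
```

```text
cost 0.2 [-5.0, -9.5, -11.0, -9.5, -7.5, -7.5, -7.5]
0.012 (50.2, 42.0) (54.0, 32.0) (56.4, 16.0) (57.1, 0.0) (57.1, 0.0) (57.1, 0.0) (57.1, 0.0)
0.014 (50.2, 40.0) (53.7, 29.0) (55.7, 11.0) (56.0, 0.0) (56.0, 0.0) (56.0, 0.0) (56.0, 0.0)
0.016 (50.1, 39.0) (53.4, 26.0) (55.0, 6.0) (55.0, 0.0) (55.0, 0.0) (55.0, 0.0) (55.0, 0.0)
```

Emit:
send_rows --commands '[[[0,0,-5,0],[0,0,-9.5,0],[0,0,-11,0],[0,0,-9.5,0],[0,0,-7.5,0]]]'

```text
t: 13.05
eef_pos: [0.4999, -0.2042, 0.1076]
tcp_rot: [[0.111, 0.994, -0.001], [0.994, -0.111, -0.002], [-0.002, -0.0, -1.0]]
ft_force: [-6.3, -3.8, -0.1]
width: 0.0147
finger_force: 29.7
```

```bash
python3 - <<'E'
from plan import *
im=look(2);cv2.imwrite("pics/e.png",cv2.resize(im[110:205,150:360,::-1],None,fx=3.8,fy=3.8,interpolation=cv2.INTER_CUBIC))
E
```

```text
t 13.05 tilt -0.0345 y 62.6 mm exc 0.0047 n 168 z 107.6 F 29.7
t 13.10 tilt -0.0334 y 63.0 mm exc 0.0060 n 166 z 107.9 F 29.7
v mm/s 6.5449894279456045
```

View pics/e.png

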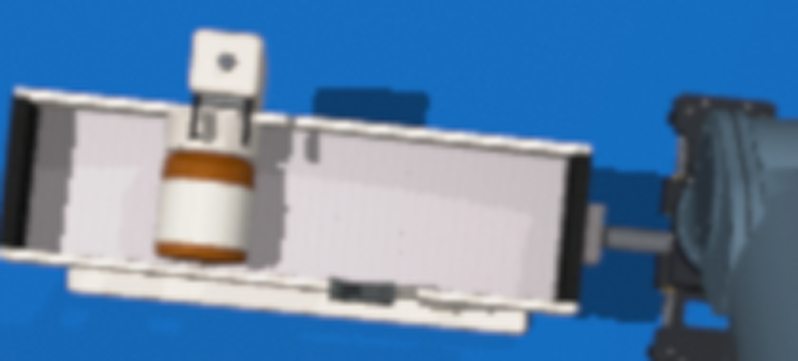

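The jar sits between the fins at y≈63 mm, against the mark at 56±15. Now hold it there.

Emit:
send_rows --commands '[[[0,0,-1,0],[0,0,-1.5,0],[0,0,-1.5,0],[0,0,-1.5,0],[0,0,-1.5,0],[0,0,-1.5,0],[0,0,-1.5,0],[0,0,-1.5,0],[0,0,-1.5,0],[0,0,-1.5,0],[0,0,-1.5,0],[0,0,-1.5,0]]]'

```text
t: 14.35
eef_pos: [0.4999, -0.2042, 0.1061]
tcp_rot: [[0.111, 0.994, -0.001], [0.994, -0.111, -0.002], [-0.002, -0.0, -1.0]]
ft_force: [-7.4, -4.6, -0.2]
width: 0.0141
finger_force: 29.7
```

```bash
python3 - <<'E'
from p2 import *
look(2)
for h in(1,-1):print("fin pred",(proj(T,tw(p,[.0287,.056+h*.0173,.1017],-.036))-[150,110])*3.8+1.4)
print("jar cap pred",[((proj(T,tw(p,[.045,.063,.057+.031],-.036))-[150,110])*3.8+1.4)])
E
```

```text
t 14.35 tilt -0.0395 y 62.9 mm exc -0.0001 n 170 z 106.1 F 29.7
t 14.40 tilt -0.0394 y 62.8 mm exc -0.0001 n 169 z 106.2 F 29.7
v mm/s -2.3966634543740857
fin pred [193.16531855 139.53775922]
fin pred [244.71780445 144.77693832]
jar cap pred [array([212.14771705, 120.20547616])]
```

Emit:
send_rows --commands '[[[0,0,0,0],[0,0,0,0],[0,0,0,0],[0,0,0,0],[0,0,0,0],[0,0,0,0],[0,0,0,0],[0,0,0,0],[0,0,0,0],[0,0,0,0],[0,0,0,0],[0,0,0,0],[0,0,0,0],[0,0,0,0],[0,0,0,0],[0,0,0,0],[0,0,0,0],[0,0,0,0],[0,0,0,0],[0,0,0,0]]]'

```text
t: 16.45
eef_pos: [0.4999, -0.2043, 0.1062]
tcp_rot: [[0.111, 0.994, -0.001], [0.994, -0.111, -0.002], [-0.002, -0.0, -1.0]]
ft_force: [-6.0, -5.0, -1.2]
width: 0.0143
finger_force: 29.7
```

Emit:
send_rows --commands '[[[0,0,0,0],[0,0,0,0],[0,0,0,0],[0,0,0,0],[0,0,0,0]]]'

```text
t: 16.95
eef_pos: [0.4999, -0.2043, 0.1062]
tcp_rot: [[0.111, 0.994, -0.001], [0.994, -0.111, -0.002], [-0.002, -0.0, -1.0]]
ft_force: [-6.6, -5.2, -0.1]
width: 0.0143
finger_force: 29.7
```

```bash
timeout 500 python3 - <<'E'
from p2 import *
look(1)
opt(.0628,0,-.0394,-.050,24,vmax=70,hold=3,maxd=4)
E
```

```text
t 16.95 tilt -0.0394 y 62.8 mm exc -0.0001 n 169 z 106.2 F 29.7
cost 172.86 [6.5, 6.5, 0.5, 5.5, 5.0, -1.0, -4.5, -8.5, -12.5, -9.5, -6.5, -8.0, -6.5, -5.0, -0.5, 4.5, 8.5, 13.0, 9.0, 5.5, 6.5, 10.5, 15.0, 17.0, 20.0, 20.0, 20.0]
0.012 (62.8, 2.0) (63.5, 10.0) (64.7, 12.0) (65.8, 12.0) (67.4, 19.0) (69.5, 19.0) (70.9, 8.0) (70.9, -3.0) (70.0, -17.0) (67.4, -34.0) (63.4, -44.0) (58.5, -54.0) (52.4, -67.0) (45.0, -79.0) (36.6, -87.0) (27.8, -87.0) (19.5, -79.0) (12.3, -64.0) (6.8, -49.0) (2.0, -48.0) (-2.9, -52.0) (-8.2, -52.0) (-13.1, -44.0) (-16.8, -29.0) (-18.7, -9.0) (-18.7, 4.0) (-18.1, 10.0)
0.014 (62.8, 1.0) (63.3, 8.0) (64.3, 9.0) (64.9, 7.0) (65.9, 12.0) (67.0, 9.0) (67.4, 0.0) (67.3, -4.0) (66.2, -18.0) (63.5, -35.0) (59.4, -46.0) (54.4, -56.0) (48.1, -69.0) (40.4, -82.0) (31.7, -91.0) (22.5, -92.0) (13.7, -85.0) (5.9, -70.0) (-0.4, -58.0) (-6.1, -58.0) (-12.3, -65.0) (-19.0, -69.0) (-25.7, -64.0) (-31.6, -54.0) (-36.3, -40.0) (-39.5, -24.0) (-41.0, -8.0)
0.016 (62.8, 1.0) (63.2, 6.0) (63.8, 5.0) (64.0, 1.0) (64.3, 4.0) (64.6, 0.0) (64.6, 0.0) (64.5, -3.0) (63.6, -17.0) (60.9, -34.0) (56.9, -45.0) (51.9, -55.0) (45.7, -68.0) (38.3, -80.0) (29.8, -88.0) (20.9, -88.0) (12.4, -81.0) (5.1, -65.0) (-0.6, -52.0) (-5.6, -50.0) (-10.9, -55.0) (-16.5, -56.0) (-21.9, -49.0) (-26.1, -35.0) (-28.7, -17.0) (-29.3, 0.0) (-29.3, 0.0)
```

```bash
python3 - <<'E'
from p2 import *
for mu in(.012,.014,.016):print(*[(float(a),float(b)) for a,b,_ in roll(.0628,0,-.0394,[-4,-7.5,-8.5,-8,-6,-4,-2,0,2],mu)[0]])
E
```

```text
(62.8, 0.0) (62.6, -5.0) (61.5, -17.0) (59.1, -30.0) (55.5, -42.0) (50.9, -50.0) (45.6, -55.0) (39.9, -58.0) (34.1, -58.0)
(62.8, 0.0) (62.7, -4.0) (61.8, -14.0) (59.8, -25.0) (56.8, -35.0) (52.9, -41.0) (48.7, -43.0) (44.3, -43.0) (40.3, -39.0)
(62.8, 0.0) (62.7, -2.0) (62.1, -11.0) (60.4, -21.0) (57.9, -29.0) (54.8, -32.0) (51.6, -32.0) (48.5, -29.0) (46.0, -21.0)
```

Emit:
send_rows --commands '[[[0,0,-4,0],[0,0,-7.5,0],[0,0,-8.5,0],[0,0,-8,0],[0,0,-6,0],[0,0,-4,0],[0,0,-2.5,0]]]'

```text
t: 17.7
eef_pos: [0.4999, -0.2043, 0.1037]
tcp_rot: [[0.111, 0.994, -0.001], [0.994, -0.111, -0.002], [-0.002, -0.0, -1.0]]
ft_force: [-6.1, -4.5, -1.0]
width: 0.0146
finger_force: 29.8
```

```bash
python3 - <<'E'
from plan import *
look(2)
E
```

```text
t 17.70 tilt -0.0480 y 43.9 mm exc -0.0205 n 167 z 103.7 F 29.8
t 17.75 tilt -0.0473 y 41.6 mm exc -0.0213 n 165 z 103.9 F 29.8
v mm/s -45.15360203954756
```

```bash
python3 - <<'E'
from p2 import *
for rows in([3,4.5,5.5,6.5,7.5,8.5],[2.5,4,5,6,7,8]):
  for mu in(.0125,.014):print(*[(float(a),float(b)) for a,b,_ in roll(.039,-.051,-.0475,rows,mu)[0]])
E
```

```text
(33.6, -56.0) (27.9, -57.0) (22.2, -58.0) (16.4, -58.0) (10.5, -59.0) (4.5, -60.0)
(33.7, -55.0) (28.2, -55.0) (22.7, -54.0) (17.4, -53.0) (12.1, -52.0) (6.9, -51.0)
(33.6, -56.0) (27.8, -59.0) (21.8, -61.0) (15.6, -63.0) (9.1, -66.0) (2.3, -69.0)
(33.6, -55.0) (28.0, -57.0) (22.3, -57.0) (16.5, -58.0) (10.6, -59.0) (4.7, -60.0)
```

Emit:
send_rows --commands '[[[0,0,3,0],[0,0,4.5,0],[0,0,5.5,0],[0,0,6.5,0],[0,0,7.5,0],[0,0,8.5,0]]]'

```text
t: 18.4
eef_pos: [0.4999, -0.2041, 0.1121]
tcp_rot: [[0.111, 0.994, -0.001], [0.994, -0.111, -0.002], [-0.002, -0.0, -1.0]]
ft_force: [-6.0, -4.2, -2.1]
width: 0.0146
finger_force: 29.7
```

```bash
python3 - <<'E'
from plan import *
look(2)
E
```

```text
t 18.40 tilt -0.0185 y 2.8 mm exc -0.0168 n 171 z 112.1 F 29.7
t 18.45 tilt -0.0181 y -0.1 mm exc -0.0181 n 168 z 112.3 F 29.7
v mm/s -57.77929634277397
```

```bash
python3 - <<'E'
from p2 import *
for rows in([3.5,4.5,5.5,6.5,8.5,11,13,14,14,14],[3.5,4.5,5.5,6.5,8,10,12,13.5,14,14]):
  for mu in(.0115,.013,.0145):print(*[(float(a),float(b)) for a,b,_ in roll(-.0032,-.062,-.018,rows,mu)[0]])
E
```

```text
(-9.6, -65.0) (-16.1, -64.0) (-22.5, -64.0) (-29.0, -65.0) (-35.4, -64.0) (-41.7, -61.0) (-47.5, -55.0) (-52.6, -47.0) (-56.9, -40.0) (-60.6, -35.0)
(-9.5, -64.0) (-15.8, -62.0) (-22.0, -61.0) (-28.0, -60.0) (-33.9, -58.0) (-39.4, -52.0) (-44.2, -44.0) (-48.0, -33.0) (-50.7, -22.0) (-52.4, -13.0)
(-9.5, -63.0) (-15.6, -60.0) (-21.4, -57.0) (-27.0, -55.0) (-32.3, -51.0) (-37.1, -44.0) (-40.9, -33.0) (-43.4, -19.0) (-44.5, -5.0) (-44.6, 0.0)
(-9.6, -65.0) (-16.1, -64.0) (-22.5, -64.0) (-29.0, -65.0) (-35.4, -65.0) (-41.9, -64.0) (-48.1, -60.0) (-53.8, -55.0) (-59.0, -49.0) (-63.6, -45.0)
(-9.5, -64.0) (-15.8, -62.0) (-22.0, -61.0) (-28.0, -60.0) (-33.9, -58.0) (-39.6, -55.0) (-44.8, -49.0) (-49.2, -41.0) (-52.8, -31.0) (-55.5, -23.0)
(-9.5, -63.0) (-15.6, -60.0) (-21.4, -57.0) (-27.0, -55.0) (-32.3, -52.0) (-37.2, -46.0) (-41.4, -38.0) (-44.6, -27.0) (-46.6, -14.0) (-47.3, -1.0)
```

Emit:
send_rows --commands '[[[0,0,4,0],[0,0,5,0],[0,0,6.5,0],[0,0,8.5,0]]]'

```text
t: 18.9
eef_pos: [0.5, -0.2037, 0.1206]
tcp_rot: [[0.111, 0.994, -0.001], [0.994, -0.111, -0.001], [-0.002, -0.0, -1.0]]
ft_force: [-5.8, -3.2, -2.2]
width: 0.0144
finger_force: 29.7
```

```bash
python3 - <<'E'
from plan import *
look(2)
E
```

```text
t 18.90 tilt 0.0111 y -28.0 mm exc -0.0064 n 169 z 120.6 F 29.7
t 18.95 tilt 0.0119 y -30.9 mm exc -0.0074 n 170 z 120.8 F 29.7
v mm/s -57.38885773630632
```

```bash
python3 - <<'E'
from p2 import *
for rows in([4,6.5,8,8,7,6],[5,8,9.5,9,7,6]):
  for mu in(.0115,.013,.0145):print(*[(float(a),float(b),float(c)) for a,b,c in roll(-.0336,-.055,.0119,rows,mu)[0]])
E
```

```text
(-38.8, -49.0, 0.001) (-43.1, -36.0, 0.0078) (-45.9, -20.0, 0.0116) (-47.0, -3.0, 0.0115) (-47.0, 0.0, 0.0085) (-47.0, 0.0, 0.0049)
(-38.8, -48.0, 0.001) (-42.9, -34.0, 0.0079) (-45.4, -16.0, 0.0119) (-46.0, 0.0, 0.0121) (-46.0, 0.0, 0.0091) (-46.0, 0.0, 0.0055)
(-38.7, -47.0, 0.001) (-42.6, -32.0, 0.008) (-44.8, -13.0, 0.0122) (-45.2, 0.0, 0.0126) (-45.2, 0.0, 0.0096) (-45.2, 0.0, 0.0061)
(-38.8, -48.0, 0.004) (-42.8, -32.0, 0.0129) (-44.9, -11.0, 0.0174) (-45.1, 2.0, 0.0164) (-44.9, 3.0, 0.0103) (-44.7, 0.0, 0.0064)
(-38.7, -47.0, 0.004) (-42.5, -29.0, 0.013) (-44.4, -8.0, 0.0177) (-44.4, 2.0, 0.0168) (-44.1, 2.0, 0.0107) (-44.1, 0.0, 0.0068)
(-38.7, -45.0, 0.004) (-42.3, -27.0, 0.0132) (-43.8, -4.0, 0.018) (-43.8, 2.0, 0.0172) (-43.6, 1.0, 0.0111) (-43.5, 0.0, 0.0071)
```

Emit:
send_rows --commands '[[[0,0,4,0],[0,0,6.5,0],[0,0,7.5,0],[0,0,7.5,0]]]'

```text
t: 19.4
eef_pos: [0.5, -0.2031, 0.1281]
tcp_rot: [[0.11, 0.994, -0.001], [0.994, -0.11, -0.001], [-0.001, -0.0, -1.0]]
ft_force: [-6.2, -1.5, -1.7]
width: 0.0149
finger_force: 29.9
```

```bash
python3 - <<'E'
from plan import *
look(2)
E
```

```text
t 19.40 tilt 0.0376 y -43.0 mm exc 0.0107 n 166 z 128.1 F 29.9
t 19.45 tilt 0.0374 y -43.0 mm exc 0.0105 n 166 z 128.1 F 29.9
v mm/s 0.1976380285917574
```

Emit:
send_rows --commands '[[[0,0,-1,0],[0,0,-2,0],[0,0,-3,0],[0,0,-3,0],[0,0,-3,0],[0,0,-3,0],[0,0,-3,0],[0,0,-3,0]]]'

```text
t: 20.3
eef_pos: [0.5, -0.2033, 0.1249]
tcp_rot: [[0.11, 0.994, -0.001], [0.994, -0.11, -0.001], [-0.001, -0.0, -1.0]]
ft_force: [-6.0, -2.4, -2.5]
width: 0.0144
finger_force: 29.8
```

```bash
python3 - <<'E'
from p2 import *
im=look(2)
A=cv2.resize(im[135:198,205:285,::-1],None,fx=7,fy=7,interpolation=cv2.INTER_CUBIC)
B=r.snapshot("scene")[155:215,195:275,::-1];B=cv2.resize(B,None,fx=7,fy=7,interpolation=cv2.INTER_CUBIC)
B=B[:, :];h=max(len(A),len(B))
# stack vertically scaled to fit 600
C=np.vstack([A[:, :],B]);C=cv2.resize(C,None,fx=.69,fy=.69);cv2.imwrite("pics/f.png",C);print(C.shape)
a=.027;f=lambda P,m,o:(np.array(proj(m,tw(p,P,a)))-o+.5)*7*.69
for yc in(-.05,-.043):
  for h in(.023,.015,-.015,-.023):print(yc,h,"top",f([-.0597,yc+h,.0777],T,[205,135]).round(),"scene",(f([-.0597,yc+h,.0777],S,[195,155])+[0,len(A)*.69]).round())
E
```

```text
t 20.30 tilt 0.0265 y -42.7 mm exc -0.0002 n 168 z 124.9 F 29.8
t 20.35 tilt 0.0266 y -42.7 mm exc -0.0000 n 169 z 125.0 F 29.8
v mm/s 0.3508085979842011
(594, 386, 3)
-0.05 0.023 top [144. 244.] scene [310. 366.]
-0.05 0.015 top [159. 246.] scene [304. 359.]
-0.05 -0.015 top [215. 251.] scene [283. 333.]
-0.05 -0.023 top [230. 252.] scene [278. 326.]
-0.043 0.023 top [131. 243.] scene [315. 372.]
-0.043 0.015 top [146. 244.] scene [309. 365.]
-0.043 -0.015 top [202. 250.] scene [288. 339.]
-0.043 -0.023 top [217. 251.] scene [283. 332.]
```

View pics/f.png

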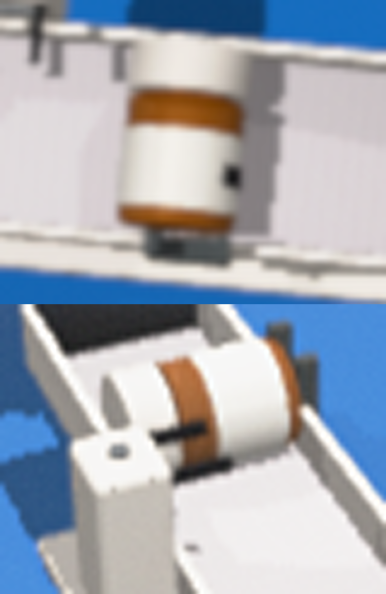

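The saddle spans columns 143–232, centred at 187, which matches clip y = −50 mm. The jar is at −43 mm, inside ±15, so I hold it there.

Emit:
send_rows --commands '[[[0,0,0,0],[0,0,0,0],[0,0,0,0],[0,0,0,0],[0,0,0,0],[0,0,0,0],[0,0,0,0],[0,0,0,0],[0,0,0,0],[0,0,0,0],[0,0,0,0],[0,0,0,0],[0,0,0,0],[0,0,0,0],[0,0,0,0],[0,0,0,0],[0,0,0,0],[0,0,0,0],[0,0,0,0],[0,0,0,0]]]'

```text
t: 22.45
eef_pos: [0.5, -0.2033, 0.125]
tcp_rot: [[0.111, 0.994, -0.001], [0.994, -0.111, -0.001], [-0.001, -0.0, -1.0]]
ft_force: [-5.8, -1.6, -2.0]
width: 0.0144
finger_force: 29.8
```

Emit:
send_rows --commands '[[[0,0,0,0],[0,0,0,0],[0,0,0,0],[0,0,0,0],[0,0,0,0],[0,0,0,0],[0,0,0,0],[0,0,0,0],[0,0,0,0],[0,0,0,0],[0,0,0,0],[0,0,0,0],[0,0,0,0],[0,0,0,0],[0,0,0,0],[0,0,0,0]]]'

```text
t: 24.05
eef_pos: [0.5, -0.2033, 0.1249]
tcp_rot: [[0.111, 0.994, -0.001], [0.994, -0.111, -0.001], [-0.001, -0.0, -1.0]]
ft_force: [-6.0, -2.4, -2.7]
width: 0.0143
finger_force: 29.8
```

```bash
python3 - <<'E'
from plan import *
look(2)
print(r.finish_job())
E
```

```text
t 24.05 tilt 0.0265 y -42.7 mm exc -0.0002 n 169 z 124.9 F 29.8
t 24.10 tilt 0.0266 y -42.7 mm exc -0.0001 n 169 z 125.0 F 29.8
v mm/s -0.13224302529472431
the job is handed in; nothing more can be done
None
```

I handed the job in at 24.1 s, with no verdict returned: by my camera measurements the jar rested about 3.9 s between the reader fins (7–8 mm off the mark, on the second try after an overshoot), then about 4.7 s at the clip (about 7 mm off), where it is still at rest with the handle gripped.

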